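# Pack the spice jars into the spice box in reverse order

## Task

Move the four little jars from the coasters on the dark rack into the four bays of the spice box, one jar to a bay, in reverse order: the jar at the left end of the rack goes into the bay at the right end of the box, and so on. Set each jar down upright and gently, flat on the floor of its bay so that nothing stands above the rim, and when all four are in, push the lid fully shut.

Things in the scene. Friction and masses are not known exactly. Their poses are not given: they have to be found in the camera images.
- jar_slim: slim glass spice jar with a black screw cap, 36 mm across, 62 mm tall, about 100 g; upright and round, the outer wall straight. Origin: centre of its underside, z up. At the start it stands on coaster_a.
- jar_clip: little clip-top glass jar with orange gasket, glass lid and wire clip lying flat on the lid, 44 mm across, 56 mm tall, about 130 g; upright and round, the outer wall straight. Origin: centre of its underside, z up. At the start it stands on coaster_b.
- jar_tin: plain closed aluminium tin, 44 mm across, 50 mm tall, flat lid, about 90 g; upright and round, the outer wall straight. Origin: centre of its underside, z up. At the start it stands on coaster_c.
- jar_pot: white ceramic spice pot, with a flat wooden lid of the same width, 40 mm across, 53 mm tall, about 140 g; upright and round, the outer wall straight. Origin: centre of its underside, z up. At the start it stands on coaster_d.
- coaster_a: cork coaster, 58 mm across, 4 mm thick, fixed on the dark rack; jar_slim starts on it. Origin: centre of its underside; y along the row of four (68 mm apart, order varies), x square to it, away from the robot. Rack: plank 100 x 290 mm, its top 20 mm above the table, with a strip 10 mm high along its far edge, 42 mm beyond the row.
- coaster_b: cork coaster, 58 mm across, 4 mm thick, fixed on the dark rack; jar_clip starts on it. Origin: centre of its underside; y along the row of four (68 mm apart, order varies), x square to it, away from the robot. 
- coaster_c: cork coaster, 58 mm across, 4 mm thick, fixed on the dark rack; jar_tin starts on it. Origin: centre of its underside; y along the row of four (68 mm apart, order varies), x square to it, away from the robot. 
- coaster_d: cork coaster, 58 mm across, 4 mm thick, fixed on the dark rack; jar_pot starts on it. Origin: centre of its underside; y along the row of four (68 mm apart, order varies), x square to it, away from the robot. 
- box: fixed pale wooden box, 156 (x) x 304 (y) x 72 mm tall to the rim, walls 6 mm. Origin: centre of its underside; x away from the robot, y along the bays. Inner floor at z = 6 mm; on it strips 4 mm thick, 8 mm high, at x = +-32 and y = 0, +-64, +-128 mm part off four bays, 60 x 60 mm inside, centred at x = 0, y = -96, -32, 32, 96 mm; finger room between x = +-34 and the walls at +-72
- lid (a joint): box lid's hinge, rad: 0 shut, pi/2 upright, 1.9 fully open; starts at 1.7 to 1.88. Hinge line at x = 78, z = 72.5 mm in the box frame; shut, the board (8 mm thick, 304 mm wide, reaching 156 mm from the hinge) lies towards the robot. Stiff, stays where left; 2 to 4 N near the free edge swing it. Push it over from behind, then press it down.
Things that resemble listed ones, but are neither listed nor needed, are in the scene too. What is shaped like the jar_pot but blue, purple or turquoise is not meant.

How it is judged:
On the way, in this order (a step that is already met when the one before it is completed fails the run):
1. all four jars stand released in the box, in reverse order, flat in their bays, the lid still open (x of jar_slim in the frame of box between -0.015 and 0.015 m and z of jar_slim in the frame of box between 0.002 and 0.01 m and angle between each of jar_slim, jar_clip, jar_tin, jar_pot's own z axis and vertical below 0.1 rad and (y of jar_slim in the frame of box between -0.111 and -0.081 m or y of jar_slim in the frame of box between -0.047 and -0.017 m or y of jar_slim in the frame of box between 0.017 and 0.047 m or y of jar_slim in the frame of box between 0.081 and 0.111 m) and x of jar_clip in the frame of box between -0.015 and 0.015 m and z of jar_clip in the frame of box between 0.002 and 0.01 m and (y of jar_clip in the frame of box between -0.111 and -0.081 m or y of jar_clip in the frame of box between -0.047 and -0.017 m or y of jar_clip in the frame of box between 0.017 and 0.047 m or y of jar_clip in the frame of box between 0.081 and 0.111 m) and x of jar_tin in the frame of box between -0.015 and 0.015 m and z of jar_tin in the frame of box between 0.002 and 0.01 m and (y of jar_tin in the frame of box between -0.111 and -0.081 m or y of jar_tin in the frame of box between -0.047 and -0.017 m or y of jar_tin in the frame of box between 0.017 and 0.047 m or y of jar_tin in the frame of box between 0.081 and 0.111 m) and x of jar_pot in the frame of box between -0.015 and 0.015 m and z of jar_pot in the frame of box between 0.002 and 0.01 m and (y of jar_pot in the frame of box between -0.111 and -0.081 m or y of jar_pot in the frame of box between -0.047 and -0.017 m or y of jar_pot in the frame of box between 0.017 and 0.047 m or y of jar_pot in the frame of box between 0.081 and 0.111 m) and ((y of coaster_a in the frame of coaster_b above 0 m and ((y of jar_slim in the frame of box below -0.064 m and y of jar_clip in the frame of box above -0.064 m) or (y of jar_slim in the frame of box below 0 m and y of jar_clip in the frame of box above 0 m) or (y of jar_slim in the frame of box below 0.064 m and y of jar_clip in the frame of box above 0.064 m))) or (y of coaster_a in the frame of coaster_b below 0 m and ((y of jar_clip in the frame of box below -0.064 m and y of jar_slim in the frame of box above -0.064 m) or (y of jar_clip in the frame of box below 0 m and y of jar_slim in the frame of box above 0 m) or (y of jar_clip in the frame of box below 0.064 m and y of jar_slim in the frame of box above 0.064 m)))) and ((y of coaster_a in the frame of coaster_c above 0 m and ((y of jar_slim in the frame of box below -0.064 m and y of jar_tin in the frame of box above -0.064 m) or (y of jar_slim in the frame of box below 0 m and y of jar_tin in the frame of box above 0 m) or (y of jar_slim in the frame of box below 0.064 m and y of jar_tin in the frame of box above 0.064 m))) or (y of coaster_a in the frame of coaster_c below 0 m and ((y of jar_tin in the frame of box below -0.064 m and y of jar_slim in the frame of box above -0.064 m) or (y of jar_tin in the frame of box below 0 m and y of jar_slim in the frame of box above 0 m) or (y of jar_tin in the frame of box below 0.064 m and y of jar_slim in the frame of box above 0.064 m)))) and ((y of coaster_a in the frame of coaster_d above 0 m and ((y of jar_slim in the frame of box below -0.064 m and y of jar_pot in the frame of box above -0.064 m) or (y of jar_slim in the frame of box below 0 m and y of jar_pot in the frame of box above 0 m) or (y of jar_slim in the frame of box below 0.064 m and y of jar_pot in the frame of box above 0.064 m))) or (y of coaster_a in the frame of coaster_d below 0 m and ((y of jar_pot in the frame of box below -0.064 m and y of jar_slim in the frame of box above -0.064 m) or (y of jar_pot in the frame of box below 0 m and y of jar_slim in the frame of box above 0 m) or (y of jar_pot in the frame of box below 0.064 m and y of jar_slim in the frame of box above 0.064 m)))) and ((y of coaster_b in the frame of coaster_c above 0 m and ((y of jar_clip in the frame of box below -0.064 m and y of jar_tin in the frame of box above -0.064 m) or (y of jar_clip in the frame of box below 0 m and y of jar_tin in the frame of box above 0 m) or (y of jar_clip in the frame of box below 0.064 m and y of jar_tin in the frame of box above 0.064 m))) or (y of coaster_b in the frame of coaster_c below 0 m and ((y of jar_tin in the frame of box below -0.064 m and y of jar_clip in the frame of box above -0.064 m) or (y of jar_tin in the frame of box below 0 m and y of jar_clip in the frame of box above 0 m) or (y of jar_tin in the frame of box below 0.064 m and y of jar_clip in the frame of box above 0.064 m)))) and ((y of coaster_b in the frame of coaster_d above 0 m and ((y of jar_clip in the frame of box below -0.064 m and y of jar_pot in the frame of box above -0.064 m) or (y of jar_clip in the frame of box below 0 m and y of jar_pot in the frame of box above 0 m) or (y of jar_clip in the frame of box below 0.064 m and y of jar_pot in the frame of box above 0.064 m))) or (y of coaster_b in the frame of coaster_d below 0 m and ((y of jar_pot in the frame of box below -0.064 m and y of jar_clip in the frame of box above -0.064 m) or (y of jar_pot in the frame of box below 0 m and y of jar_clip in the frame of box above 0 m) or (y of jar_pot in the frame of box below 0.064 m and y of jar_clip in the frame of box above 0.064 m)))) and ((y of coaster_c in the frame of coaster_d above 0 m and ((y of jar_tin in the frame of box below -0.064 m and y of jar_pot in the frame of box above -0.064 m) or (y of jar_tin in the frame of box below 0 m and y of jar_pot in the frame of box above 0 m) or (y of jar_tin in the frame of box below 0.064 m and y of jar_pot in the frame of box above 0.064 m))) or (y of coaster_c in the frame of coaster_d below 0 m and ((y of jar_pot in the frame of box below -0.064 m and y of jar_tin in the frame of box above -0.064 m) or (y of jar_pot in the frame of box below 0 m and y of jar_tin in the frame of box above 0 m) or (y of jar_pot in the frame of box below 0.064 m and y of jar_tin in the frame of box above 0.064 m)))) and linear speed of each of jar_slim, jar_clip, jar_tin, jar_pot below 0.02 m/s and contact force between each of jar_slim, jar_clip, jar_tin, jar_pot and the fingers below 0.1 N and value of joint lid above 0.8 rad), for 0.2 s.
2. the lid is shut over them (value of joint lid below 0.04 rad), for 0.2 s.
At the end, for the whole second after the job is handed in: Each jar is upright (0.1 rad) on the floor of its own bay (within 15 mm of the bay centre along x and y, underside below 10 mm over the box's underside), in the reverse order of the coasters, released and at rest; the lid is shut (below 0.04 rad) (x of jar_slim in the frame of box between -0.015 and 0.015 m and z of jar_slim in the frame of box between 0.002 and 0.01 m and angle between each of jar_slim, jar_clip, jar_tin, jar_pot's own z axis and vertical below 0.1 rad and (y of jar_slim in the frame of box between -0.111 and -0.081 m or y of jar_slim in the frame of box between -0.047 and -0.017 m or y of jar_slim in the frame of box between 0.017 and 0.047 m or y of jar_slim in the frame of box between 0.081 and 0.111 m) and x of jar_clip in the frame of box between -0.015 and 0.015 m and z of jar_clip in the frame of box between 0.002 and 0.01 m and (y of jar_clip in the frame of box between -0.111 and -0.081 m or y of jar_clip in the frame of box between -0.047 and -0.017 m or y of jar_clip in the frame of box between 0.017 and 0.047 m or y of jar_clip in the frame of box between 0.081 and 0.111 m) and x of jar_tin in the frame of box between -0.015 and 0.015 m and z of jar_tin in the frame of box between 0.002 and 0.01 m and (y of jar_tin in the frame of box between -0.111 and -0.081 m or y of jar_tin in the frame of box between -0.047 and -0.017 m or y of jar_tin in the frame of box between 0.017 and 0.047 m or y of jar_tin in the frame of box between 0.081 and 0.111 m) and x of jar_pot in the frame of box between -0.015 and 0.015 m and z of jar_pot in the frame of box between 0.002 and 0.01 m and (y of jar_pot in the frame of box between -0.111 and -0.081 m or y of jar_pot in the frame of box between -0.047 and -0.017 m or y of jar_pot in the frame of box between 0.017 and 0.047 m or y of jar_pot in the frame of box between 0.081 and 0.111 m) and ((y of coaster_a in the frame of coaster_b above 0 m and ((y of jar_slim in the frame of box below -0.064 m and y of jar_clip in the frame of box above -0.064 m) or (y of jar_slim in the frame of box below 0 m and y of jar_clip in the frame of box above 0 m) or (y of jar_slim in the frame of box below 0.064 m and y of jar_clip in the frame of box above 0.064 m))) or (y of coaster_a in the frame of coaster_b below 0 m and ((y of jar_clip in the frame of box below -0.064 m and y of jar_slim in the frame of box above -0.064 m) or (y of jar_clip in the frame of box below 0 m and y of jar_slim in the frame of box above 0 m) or (y of jar_clip in the frame of box below 0.064 m and y of jar_slim in the frame of box above 0.064 m)))) and ((y of coaster_a in the frame of coaster_c above 0 m and ((y of jar_slim in the frame of box below -0.064 m and y of jar_tin in the frame of box above -0.064 m) or (y of jar_slim in the frame of box below 0 m and y of jar_tin in the frame of box above 0 m) or (y of jar_slim in the frame of box below 0.064 m and y of jar_tin in the frame of box above 0.064 m))) or (y of coaster_a in the frame of coaster_c below 0 m and ((y of jar_tin in the frame of box below -0.064 m and y of jar_slim in the frame of box above -0.064 m) or (y of jar_tin in the frame of box below 0 m and y of jar_slim in the frame of box above 0 m) or (y of jar_tin in the frame of box below 0.064 m and y of jar_slim in the frame of box above 0.064 m)))) and ((y of coaster_a in the frame of coaster_d above 0 m and ((y of jar_slim in the frame of box below -0.064 m and y of jar_pot in the frame of box above -0.064 m) or (y of jar_slim in the frame of box below 0 m and y of jar_pot in the frame of box above 0 m) or (y of jar_slim in the frame of box below 0.064 m and y of jar_pot in the frame of box above 0.064 m))) or (y of coaster_a in the frame of coaster_d below 0 m and ((y of jar_pot in the frame of box below -0.064 m and y of jar_slim in the frame of box above -0.064 m) or (y of jar_pot in the frame of box below 0 m and y of jar_slim in the frame of box above 0 m) or (y of jar_pot in the frame of box below 0.064 m and y of jar_slim in the frame of box above 0.064 m)))) and ((y of coaster_b in the frame of coaster_c above 0 m and ((y of jar_clip in the frame of box below -0.064 m and y of jar_tin in the frame of box above -0.064 m) or (y of jar_clip in the frame of box below 0 m and y of jar_tin in the frame of box above 0 m) or (y of jar_clip in the frame of box below 0.064 m and y of jar_tin in the frame of box above 0.064 m))) or (y of coaster_b in the frame of coaster_c below 0 m and ((y of jar_tin in the frame of box below -0.064 m and y of jar_clip in the frame of box above -0.064 m) or (y of jar_tin in the frame of box below 0 m and y of jar_clip in the frame of box above 0 m) or (y of jar_tin in the frame of box below 0.064 m and y of jar_clip in the frame of box above 0.064 m)))) and ((y of coaster_b in the frame of coaster_d above 0 m and ((y of jar_clip in the frame of box below -0.064 m and y of jar_pot in the frame of box above -0.064 m) or (y of jar_clip in the frame of box below 0 m and y of jar_pot in the frame of box above 0 m) or (y of jar_clip in the frame of box below 0.064 m and y of jar_pot in the frame of box above 0.064 m))) or (y of coaster_b in the frame of coaster_d below 0 m and ((y of jar_pot in the frame of box below -0.064 m and y of jar_clip in the frame of box above -0.064 m) or (y of jar_pot in the frame of box below 0 m and y of jar_clip in the frame of box above 0 m) or (y of jar_pot in the frame of box below 0.064 m and y of jar_clip in the frame of box above 0.064 m)))) and ((y of coaster_c in the frame of coaster_d above 0 m and ((y of jar_tin in the frame of box below -0.064 m and y of jar_pot in the frame of box above -0.064 m) or (y of jar_tin in the frame of box below 0 m and y of jar_pot in the frame of box above 0 m) or (y of jar_tin in the frame of box below 0.064 m and y of jar_pot in the frame of box above 0.064 m))) or (y of coaster_c in the frame of coaster_d below 0 m and ((y of jar_pot in the frame of box below -0.064 m and y of jar_tin in the frame of box above -0.064 m) or (y of jar_pot in the frame of box below 0 m and y of jar_tin in the frame of box above 0 m) or (y of jar_pot in the frame of box below 0.064 m and y of jar_tin in the frame of box above 0.064 m)))) and linear speed of each of jar_slim, jar_clip, jar_tin, jar_pot below 0.02 m/s and contact force between each of jar_slim, jar_clip, jar_tin, jar_pot and the fingers below 0.1 N and value of joint lid below 0.04 rad); the robot touches nothing.
It fails at once if a jar is tipped by more than 0.7 rad (angle between any of jar_slim, jar_clip, jar_tin, jar_pot's own z axis and vertical above 0.7 rad).
It fails at once if a jar strikes or is pressed on the box with more than 60 N (set down gently) (contact force between any of jar_slim, jar_clip, jar_tin, jar_pot and box above 60 N).
It also fails if it takes over 144 s, if anything falls off the work surface, if the arm or the gripper's body presses on something with over 40 N, if the wrist force passes 120 N, or if a joint passes its speed limit or range.

## Robot

A 7-joint arm with a two-finger parallel gripper is mounted at the origin on the work surface. World frame = base frame: x ahead of the robot, y to its left, z up, the work surface at z = 0. Lengths are in m, angles in rad, forces in N, time in s.
With the tool pointing down it reaches from about 0.425 to 0.825 m from the base axis. Payload 3.6 kg.
Tool frame: the origin (TCP) lies between the finger pads; the fingertips stand 22 mm ahead of it and the grasp point (between the pads) lies 3 mm ahead of it; z points along the fingers, y is the line along which they close (so a half turn about z gives the same grasp; the last joint's range is limited). The gripper opens to 85 mm and grips with 20 to 120 N. Pads are 22 mm wide; open, the fingers measure 114 mm over their backs; the gripper's body (76 mm by 85 mm) begins 54 mm behind the grasp point. The pads swing forward as they close: fully open they stand 13 mm farther back than shut.
Start: joints at [-1.202, 0.615, -0.013, 1.423, 0.008, 1.103, -0.04], TCP at [0.25, 0.6, 0.219] pointing down, gripper open.
Joint ranges: [-3.12, 3.12], [-0.3, 2.06], [-1.34, 1.32], [0.26, 2.42], [-1.36, 4.5], [0.01, 1.98], [-2.84, 2.84]. Speed limits (rad/s): [2.79, 2.79, 3.14, 3.14, 3.14, 3.14, 3.14].

## Interface

Orientations are given as [roll, pitch, yaw] about the fixed x, y, z axes, in that order (R = Rz(yaw) Ry(pitch) Rx(roll)).
In Python, from rig import ctrl gives the robot as it stands.
- The arm moves only by the shell command python3 -m pendant 'ROWS' [FORCE]. ROWS is JSON, a list of rows, each a list of 5 numbers: the opening, from 0 (shut) to 1 (fully open), then the shift along the tool's x, y, z in mm, then the turn about the tool's z in degrees. In form: [[hand, x, y, z, turn], ...]. A call has 1 to 8 rows; each row is the pose to reach, as a shift and turn from the pose commanded when the call began, along the tool's axes at that moment; what a row does not reach only later rows make up. A row lasts 1/12 s, in which the tool goes at most 41.7 mm and 7.16 degrees, less where a joint would pass 70% of its speed; a pose out of reach is approached as far as the arm can. A call with a gripper value outside its range is refused whole. The fingers move at their own pace and stop on an object; FORCE is the grip in N (left out, the last holds). Time passes only in rows, so rows that repeat a pose let the fingers close. It gives the time, the measured TCP pose, the force, the opening and the grip force at its end, in the units of the state.
- ctrl.get_state(): the state, without advancing time (a new reading comes with each control period).
- ctrl.capture(name): name is "side" or "top"; returns the picture (384x512x3 uint8, red, green, blue); there is no depth.
- ctrl.get_calibration(name): a dict with "fx", "fy", "cx", "cy" (pixels), "R" (3x3) and "t" (3): a world point X has camera coordinates R X + t. Camera axes: x right, y down, z forward; pixel columns grow to the right and rows downward; lengths in m; the calibration is good to about 2 mm. A picture is of the moment at which its call begins. get_calibration takes no time and is no camera call.
- ctrl.close_job(): hands the job in; it is judged then, once.
Trained networks look in the newest picture that a camera, given by its name, has taken for a name from the list of things; names that differ only in an ending like _2 or _b are one class to them, and where a whole thing is asked for, a point or a joint stands for the part that bears it (a point fixed in the world has none). Each returns a list of dicts, best first, with "score" (0 to 1); they miss things now and then, are a little off and sometimes report something else, mostly with a low value. They report only what shows in the picture. A call takes as long as a camera call. They do not tell look-alikes from the thing itself.
- ctrl.boxes_of(camera, thing): "location" ([x, y, z] in m, in world coordinates, good to about 4 mm: the middle of the surface that is visible of it).
- ctrl.pinpoint(camera, thing): "location" ([x, y, z] in m, in world coordinates, good to about 4 mm: a listed point, or the origin of a listed thing).
The state is a dict: "time_s": time; "qpos": joint angles; "joint_velocities": joint speeds; "effort": joint torques, N m; "tool_pos": TCP position; "ee_rot": TCP orientation; "force": force on the tool from outside, world axes, zero at the start; "wrist_torque": the same for the moment, N m; "finger_gap": finger opening in m; "grasp_force": force on a finger pad.
Only numpy, scipy, OpenCV 4.12 (cv2) and the standard library are available. Lean on these libraries where they do the work, as an engineer would, in place of code of your own. Each camera call takes 0.05 s, during which the arm holds its last target. There are 200 camera calls.

## Working session

There is one attempt and no reset: what is moved stays moved. The work goes in short steps, Python scripts to look and compute and a shell command to move; the robot and the scene stay as the last step left them, time stands still between calls to the robot, and variables do not carry over. Pictures are saved under pics/ and viewed, at most 14 in all, crops included, and the job is handed in when it is done.

```bash
mkdir -p pics; ls; python3 - <<'E'
from rig import ctrl
import cv2,numpy as np
s=ctrl.get_state();print({k:np.round(v,3).tolist() for k,v in s.items()})
for c in("top","side"):
    im=ctrl.capture(c);cv2.imwrite(f"pics/{c}0.png",im[:,:,::-1])
    k=ctrl.get_calibration(c);print(c,-np.array(k["R"]).T@k["t"],k["fx"])
    for t in["jar_slim","jar_clip","jar_tin","jar_pot","coaster_a","box","lid"]:
        print(c,t,[(round(d["score"],2),np.round(d["location"],3).tolist()) for d in ctrl.pinpoint(c,t)[:5]])
E
```

```text
pics
{'time_s': 0.0, 'qpos': [-1.203, 0.616, -0.013, 1.425, 0.008, 1.103, -0.04], 'joint_velocities': [-0.001, 0.0, 0.001, -0.0, -0.0, -0.001, -0.001], 'effort': [-0.0, -46.92, 0.259, -17.104, 0.01, 0.01, -0.0], 'tool_pos': [0.25, 0.599, 0.218], 'ee_rot': [-3.139, 0.0, 2.747], 'force': [0.346, -1.109, -0.605], 'wrist_torque': [-0.001, -0.001, -0.013], 'grasp_force': 0.0, 'finger_gap': 0.086}
top [0.38555464 0.02258465 1.17938937] 494.72507558151074
top jar_slim [(0.7, [0.515, 0.107, 0.025]), (0.49, [0.494, 0.311, 0.021])]
top jar_clip [(0.76, [0.518, 0.11, 0.022]), (0.19, [0.487, 0.311, 0.024])]
top jar_tin [(0.75, [0.51, 0.178, 0.025])]
top jar_pot [(0.78, [0.458, 0.413, 0.005]), (0.76, [0.654, 0.204, -0.001]), (0.65, [0.505, 0.245, 0.022]), (0.5, [0.38, 0.231, -0.002])]
top coaster_a [(0.78, [0.49, 0.308, 0.023]), (0.66, [0.504, 0.177, 0.021]), (0.59, [0.496, 0.24, 0.02]), (0.49, [0.515, 0.109, 0.023])]
top box [(0.56, [0.498, -0.215, 0.001])]Traceback (most recent call last):
  File "<stdin>", line 8, in <module>
ValueError: it knows: box, coaster, jar_clip, jar_pot, jar_slim, jar_tin
```

```bash
python3 - <<'E'
from rig import ctrl
import cv2,numpy as np
im=ctrl.capture("side");cv2.imwrite("pics/side0.png",im[:,:,::-1])
k=ctrl.get_calibration("side");print(-np.array(k["R"]).T@k["t"],k["fx"])
for t in["jar_slim","jar_clip","jar_tin","jar_pot","coaster_a","box"]:
    print(t,[(round(d["score"],2),np.round(d["location"],3).tolist()) for d in ctrl.pinpoint("side",t)[:5]])
E
```

```text
[ 0.02248936 -0.40691798  0.71098922] 351.66409823106756
jar_slim [(0.59, [0.489, 0.312, 0.025])]
jar_clip [(0.86, [0.519, 0.114, 0.027])]
jar_tin [(0.66, [0.501, 0.165, 0.021])]
jar_pot [(0.83, [0.381, 0.232, -0.0]), (0.81, [0.502, 0.244, 0.027]), (0.77, [0.464, 0.416, 0.001]), (0.75, [0.652, 0.202, 0.0]), (0.41, [0.52, 0.114, 0.03])]
coaster_a [(0.62, [0.499, 0.247, 0.019]), (0.57, [0.508, 0.175, 0.015]), (0.5, [0.489, 0.31, 0.018]), (0.44, [0.514, 0.109, 0.023])]
box [(0.67, [0.502, -0.213, 0.0]), (0.66, [0.506, 0.177, 0.016])]
```

View pics/top0.png

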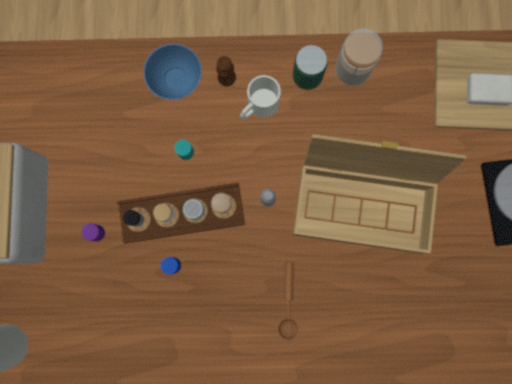

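View pics/side0.png

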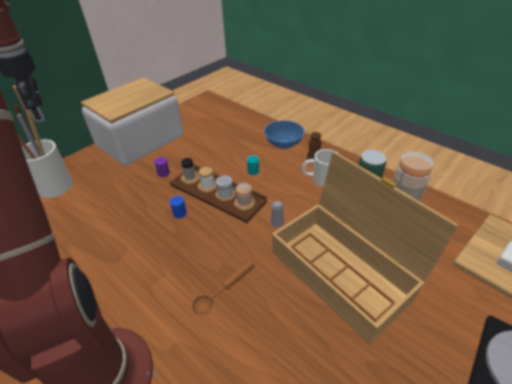

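The top view shows the rack at px (120–240, 185–240) with four jars at (132,217), (164,213), (193,209) and (222,204). The box is at (297–440, 170–250) with its lid open. A grey shaker stands between them at (268,197), and the coloured pots are decoys. I'll zoom in to identify the jars and get precise edges.

```bash
python3 - <<'E'
import cv2,numpy as np
t=cv2.imread("pics/top0.png");s=cv2.imread("pics/side0.png")
a=cv2.resize(t[175:250,110:280],None,fx=4.7,fy=4.7,interpolation=cv2.INTER_CUBIC)
b=cv2.resize(s[145:225,165:290],(352,225),interpolation=cv2.INTER_CUBIC)
o=np.zeros((600,800,3),np.uint8);o[:a.shape[0],:a.shape[1]]=a[:,:800];o[370:595,:352]=b
cv2.imwrite("pics/rack.png",o)
c=t[130:255,290:470];cv2.imwrite("pics/box.png",cv2.resize(c,None,fx=4.4,fy=4.4,interpolation=cv2.INTER_CUBIC))
E
```

```text
(no output)
```

View pics/rack.png

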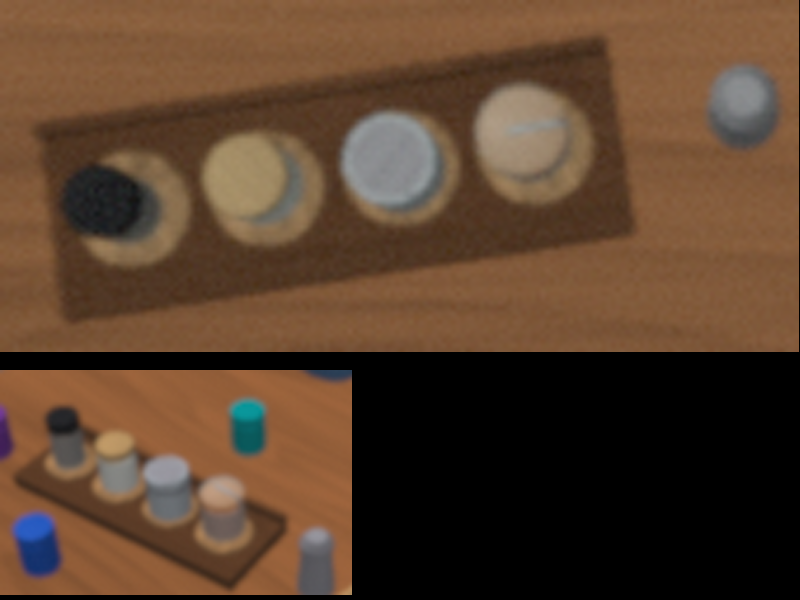

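View pics/box.png

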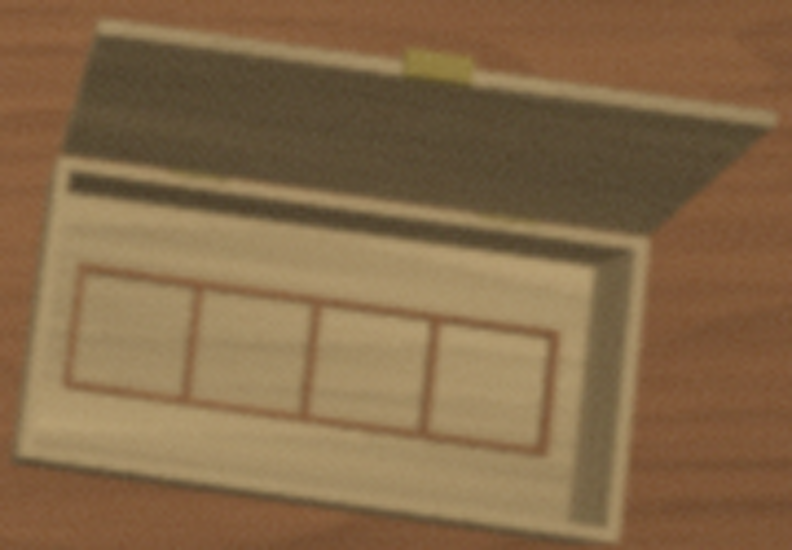

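Left to right on the rack: slim (black cap), pot (wooden lid), tin, clip, so the slim goes to the box's right end. Next I'll turn these edges into positions.

```bash
cat > h.py <<'E'
from rig import ctrl
import numpy as np
def ray(c,u,v,z):
    k=ctrl.get_calibration(c);R=np.array(k["R"]);C=-R.T@k["t"]
    d=R.T@[(u-k["cx"])/k["fx"],(v-k["cy"])/k["fy"],1];return C+d*(z-C[2])/d[2]
def proj(c,X):
    k=ctrl.get_calibration(c);p=np.array(k["R"])@X+k["t"];return k["fx"]*p[0]/p[2]+k["cx"],k["fy"]*p[1]/p[2]+k["cy"]
E
python3 - <<'E'
from h import *
f=lambda x,y,s,ox,oy,z:ray("top",(x+.5)/s-.5+ox,(y+.5)/s-.5+oy,z)
for n,(x,y),(a,b),zt in[("slim",(133,210),(103,201),.086),("pot",(263,188),(245,175),.077),("tin",(400,167),(390,160),.074),("clip",(535,147),(521,131),.08)]:
    print(n,"coaster",f(x,y,4.7,110,175,.024).round(4),"top",f(a,b,4.7,110,175,zt).round(4))
for nm,P,z,L in[("grid",[(82,267),(555,330),(545,455),(67,387)],.014,[(34,130),(34,-130),(-34,-130),(-34,130)]),("rim",[(60,157),(648,238),(617,542),(15,458)],.072,[(78,152),(78,-152),(-78,-152),(-78,152)])]:
    W=np.array([f(x,y,4.4,290,130,z)[:2] for x,y in P]);Q=np.array(L)/1e3
    w=(W-W.mean(0))@[1,1j];q=(Q-Q.mean(0))@[1,1j];s=np.vdot(q,w)/np.vdot(q,q)
    print(nm,W.round(4).tolist(),"c",W.mean(0).round(4),"scale",abs(s),"yaw",np.angle(s))
for x,y in[(98,22),(775,115)]:print("lid edge z.22",f(x,y,4.4,290,130,.22))
print("shaker",f(743,100,4.7,110,175,.07), "yaw tool",ctrl.get_state()["ee_rot"])
E
```

```text
slim coaster [0.4876 0.3113 0.024 ] top [0.4866 0.3101 0.086 ]
pot coaster [0.4975 0.2461 0.024 ] top [0.4987 0.2445 0.077 ]
tin coaster [0.5068 0.1774 0.024 ] top [0.505  0.1755 0.074 ]
clip coaster [0.5157 0.1097 0.024 ] top [0.5172 0.1121 0.08  ]
grid [[0.5504, -0.0916], [0.5116, -0.3435], [0.4448, -0.3344], [0.4856, -0.0816]] c [ 0.4981 -0.2128] scale 0.9823527820813256 yaw -0.15548339571563843
rim [[0.5997, -0.0763], [0.5518, -0.3752], [0.3976, -0.3502], [0.4449, -0.049]] c [ 0.4985 -0.2127] scale 1.000567638965751 yaw -0.15957245360040273
lid edge z.22 [ 0.63259979 -0.08191001  0.22      ]
lid edge z.22 [ 0.58395327 -0.38175916  0.22      ]
shaker [0.53142499 0.00583321 0.07      ] yaw tool [-3.14156220e+00 -4.61895464e-05  2.74683887e+00]
```

```bash
cat >> h.py <<'E'
BY,RY=-.158,.138
C=np.array([.4985,-.2127])
bay=lambda y:C+y*np.array([-np.sin(BY),np.cos(BY)])
T=dict(slim=np.array([.487,.3107]),pot=np.array([.498,.2453]),tin=np.array([.506,.1765]),clip=np.array([.5165,.111]))
B=dict(slim=bay(-.096),pot=bay(-.032),tin=bay(.032),clip=bay(.096))
def go(xy,z,ty):
    s=ctrl.get_state();p=np.array(s["tool_pos"]);y=s["ee_rot"][2];d=np.array([*xy,z])-p
    turn=-np.degrees((ty-y+np.pi)%(2*np.pi)-np.pi)
    print("t",round(s["time_s"],2),"at",p.round(4),"rpy",np.round(s["ee_rot"],3),"shift mm",np.round(1e3*np.array([d[0]*np.cos(y)+d[1]*np.sin(y),d[0]*np.sin(y)-d[1]*np.cos(y),-d[2]]),1),"turn",round(turn,1),"F",np.round(s["force"],1),"gap",round(s["finger_gap"],4))
rack=lambda n,z:go(T[n],z,np.pi/2+RY)
box=lambda n,z:go(B[n],z,np.pi/2+BY)
E
python3 -c "
from h import *
rack('slim',.2);print(B)"
```

```text
t 0.7 at [0.25   0.6    0.2194] rpy [-3.142 -0.     2.747] shift mm [-330.1 -175.9   19.4] turn 59.5 F [-0.5  0.9 -0. ] gap 0.0851
{'slim': array([ 0.48339503, -0.30750422]), 'pot': array([ 0.49346501, -0.24430141]), 'tin': array([ 0.50353499, -0.18109859]), 'clip': array([ 0.51360497, -0.11789578])}
```

```bash
python3 -m pendant '[[1,-30,-16,2,6],[1,-66,-35,4,12],[1,-102,-54,6,18.5],[1,-138,-73,8,25],[1,-174,-93,10,31.5],[1,-210,-112,12,38],[1,-246,-131,14,44.5],[1,-270,-144,16,48]]'; python3 -c "
from h import *
rack('slim',.15)"
```

```text
time_s: 1.37
tool_pos: [0.4471, 0.3588, 0.2039]
ee_rot: [3.14, 0.002, 1.899]
force: [0.4, -0.4, 0.0]
finger_gap: 0.0854
grasp_force: 0.0
t 1.37 at [0.4471 0.3588 0.2039] rpy [3.140e+00 2.000e-03 1.899e+00] shift mm [-58.4  22.3  53.9] turn 10.9 F [ 0.4 -0.4  0. ] gap 0.0854
```

```bash
python3 -m pendant '[[1,-25,9,20,5],[1,-50,18,42,9],[1,-58,22,54,11],[1,-58,22,54,11],[1,-58,22,54,11]]' >/dev/null; python3 -c "
from h import *
rack('slim',.056)"
```

```text
t 1.78 at [0.4831 0.3168 0.1491] rpy [-3.140e+00 -1.000e-03  1.719e+00] shift mm [-6.6  3.  93.1] turn 0.6 F [-0.   0.7  1.3] gap 0.0857
```

```bash
python3 -m pendant '[[1,-6.6,3,5,0.6],[1,-6.6,3,25,0.6],[1,-6.6,3,50,0.6],[1,-6.6,3,75,0.6],[1,-6.6,3,88,0.6],[1,-6.6,3,93,0.6],[1,-6.6,3,93,0.6],[1,-6.6,3,93,0.6]]' 35;python3 -m pendant '[[0,0,0,0,0],[0,0,0,0,0],[0,0,0,0,0],[0,0,0,0,0],[0,0,0,0,0],[0,0,0,0,0],[0,0,0,0,0],[0,0,0,0,0]]' 35; python3 -c "
from h import *
rack('slim',.056)"
```

```text
time_s: 2.45
tool_pos: [0.4881, 0.3111, 0.0574]
ee_rot: [3.14, -0.001, 1.708]
force: [0.0, -0.5, 0.1]
finger_gap: 0.0855
grasp_force: 0.0
time_s: 3.12
tool_pos: [0.4881, 0.3099, 0.0572]
ee_rot: [3.141, -0.001, 1.707]
force: [-2.0, -0.3, 5.8]
finger_gap: 0.0345
grasp_force: 34.7
t 3.12 at [0.4881 0.3099 0.0572] rpy [ 3.141e+00 -1.000e-03  1.707e+00] shift mm [ 0.9 -1.   1.2] turn -0.1 F [-2.  -0.3  5.8] gap 0.0345
```

```bash
python3 -m pendant '[[0,0,0,-4,0],[0,0,0,-16,0],[0,0,0,-36,0],[0,0,0,-60,0],[0,0,0,-84,0],[0,0,0,-100,0],[0,0,0,-104,0],[0,0,0,-104,0]]'; python3 -c "
from h import *
box('slim',.16)"
```

```text
time_s: 3.78
tool_pos: [0.4882, 0.31, 0.1613]
ee_rot: [3.14, -0.001, 1.707]
force: [-0.1, -0.3, -0.3]
finger_gap: 0.0347
grasp_force: 35.0
t 3.78 at [0.4882 0.31   0.1613] rpy [ 3.140e+00 -1.000e-03  1.707e+00] shift mm [-611.1  -88.4    1.3] turn 16.8 F [-0.1 -0.3 -0.3] gap 0.0347
```

```bash
python3 -m pendant '[[0,-10,-1,0,0],[0,-30,-4,0,1],[0,-60,-9,0,2],[0,-95,-14,0,3],[0,-130,-19,0,4],[0,-165,-24,0,5],[0,-200,-29,0,6],[0,-235,-34,0,7]]' >/dev/null;  python3 -m pendant '[[0,-37,-1,0,1],[0,-74,-2,0,2],[0,-111,-4,0,3],[0,-148,-5,0,4],[0,-185,-6,0,5],[0,-222,-8,0,6],[0,-259,-9,0,7],[0,-296,-10,0,8]]';python3 -c "
from h import *
box('slim',.16)"
```

```text
time_s: 5.12
tool_pos: [0.4776, -0.2257, 0.1587]
ee_rot: [-3.137, -0.001, 1.443]
force: [0.8, -0.5, -1.9]
finger_gap: 0.0346
grasp_force: 35.0
t 5.12 at [ 0.4776 -0.2257  0.1587] rpy [-3.137e+00 -1.000e-03  1.443e+00] shift mm [-80.4  16.1  -1.3] turn 1.7 F [ 0.8 -0.5 -1.9] gap 0.0346
```

```bash
python3 -m pendant '[[0,-30,5,0,0.5],[0,-56,11,0,1],[0,-73,15,0,1.7],[0,-80.4,16,0,1.7],[0,-80.4,16,0,1.7],[0,-80.4,16,0,1.7]]' >/dev/null;python3 -c "
from h import *
import cv2
box('slim',.042);cv2.imwrite('pics/a1.png',cv2.resize(np.hstack([ctrl.capture('side')[130:340,240:450]]),(600,600),interpolation=2)[:,:,::-1])"
```

```text
t 5.62 at [ 0.4847 -0.3043  0.1591] rpy [-3.139e+00 -2.000e-03  1.415e+00] shift mm [ -3.4  -0.8 117.1] turn 0.1 F [-0.3  0.2 -0.9] gap 0.0345
```

View pics/a1.png

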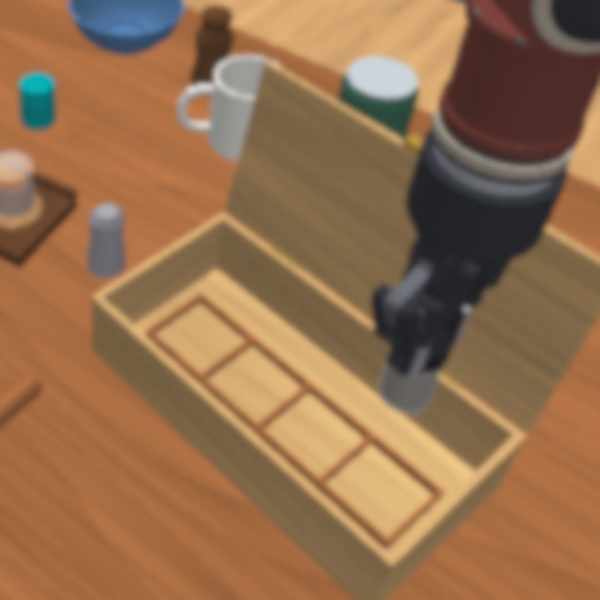

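The jar hangs upright over the right-end bay (at about (408,390) in the crop). Lowering it now.

```bash
python3 -m pendant '[[0,-3.4,-0.8,10,0],[0,-3.4,-0.8,35,0],[0,-3.4,-0.8,65,0],[0,-3.4,-0.8,90,0],[0,-3.4,-0.8,105,0],[0,-3.4,-0.8,112,0],[0,-3.4,-0.8,116,0],[0,-3.4,-0.8,117,0]]';python3 -m pendant '[[0,0,0,0.5,0],[0,0,0,1,0],[0,0,0,1.5,0],[0,0,0,1.5,0]]';python3 -c "
from h import *
box('slim',.0392)"
```

```text
time_s: 6.33
tool_pos: [0.4845, -0.3082, 0.043]
ee_rot: [-3.141, -0.0, 1.416]
force: [0.1, -0.3, -2.0]
finger_gap: 0.0347
grasp_force: 35.1
time_s: 6.67
tool_pos: [0.4848, -0.3091, 0.0427]
ee_rot: [3.14, 0.001, 1.415]
force: [0.4, -0.4, -1.7]
finger_gap: 0.0346
grasp_force: 35.1
t 6.67 at [ 0.4848 -0.3091  0.0427] rpy [3.140e+00 1.000e-03 1.415e+00] shift mm [ 1.3 -1.7  3.5] turn 0.1 F [ 0.4 -0.4 -1.7] gap 0.0346
```

```bash
python3 -m pendant '[[0,0,0,0.7,0],[0,0,0,1.4,0],[0,0,0,2,0],[0,0,0,2,0]]'|grep -E "pos|^force";python3 -m pendant '[[0,0,0,0.5,0],[0,0,0,1,0],[0,0,0,1,0]]'|grep -E "pos|^force"
```

```text
tool_pos: [0.4843, -0.3088, 0.0398]
force: [-0.3, 0.6, -0.5]
tool_pos: [0.4844, -0.3089, 0.0393]
force: [0.2, 0.1, 3.2]
```

Contact. Releasing and retreating.

```bash
python3 -m pendant '[[1,0,0,0,0],[1,0,0,0,0],[1,0,0,0,0],[1,0,0,0,0],[1,0,0,0,0],[1,0,0,-5,0],[1,0,0,-20,0],[1,0,0,-45,0]]'|grep -E "pos|^force|gap";python3 -m pendant '[[1,0,0,-30,0],[1,0,0,-65,0],[1,0,0,-95,0],[1,15,0,-100,0],[1,45,0,-100,-2],[1,85,0,-100,-4],[1,125,0,-100,-6],[1,165,0,-100,-8]]' >/dev/null;python3 -c "
from h import *
import cv2
rack('pot',.15)
cv2.imwrite('pics/a2.png',np.hstack([cv2.resize(ctrl.capture(c)[a:a+120,b:b+120],(400,400),interpolation=2) for c,a,b in(('top',155,320),('side',200,320))])[:,:,::-1])"
```

```text
tool_pos: [0.4828, -0.3076, 0.0825]
force: [0.2, 0.6, 0.1]
finger_gap: 0.0852
t 8.58 at [ 0.5099 -0.1444  0.1845] rpy [3.141 0.    1.555] shift mm [389.5 -18.   34.5] turn -8.8 F [ 0.9  0.  -0.4] gap 0.0855
```

View pics/a2.png

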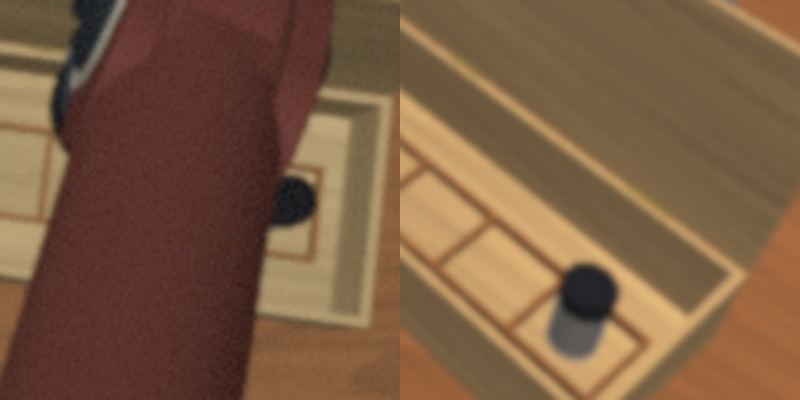

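The slim jar stands upright in the right-end bay (about (575,320) in the side crop). Next is the pot.

```bash
python3 -m pendant '[[1,38,-2,5,-1],[1,78,-4,10,-2],[1,118,-6,15,-3],[1,158,-8,20,-4],[1,198,-10,25,-5],[1,238,-12,30,-6],[1,278,-14,34,-7],[1,318,-16,34,-8]]' >/dev/null;python3 -m pendant '[[1,35,-1,0,-0.8],[1,60,-2,0,-0.8],[1,71.5,-2,0,-0.8],[1,71.5,-2,0,-0.8],[1,71.5,-2,0,-0.8]]' >/dev/null;python3 -c "
from h import *
rack('pot',.056)"
```

```text
t 9.77 at [0.4887 0.2414 0.15  ] rpy [3.141e+00 2.000e-03 1.707e+00] shift mm [ 2.6  9.7 94. ] turn -0.1 F [-0.4 -0.8 -0.3] gap 0.0854
```

```bash
python3 -m pendant '[[1,2.6,9.7,5,0],[1,2.6,9.7,25,0],[1,2.6,9.7,50,0],[1,2.6,9.7,75,0],[1,2.6,9.7,88,0],[1,2.6,9.7,93,0],[1,2.6,9.7,93,0],[1,2.6,9.7,93,0]]' 35 | grep -E "pos|^force";python3 -m pendant '[[0,0,0,0,0],[0,0,0,0,0],[0,0,0,0,0],[0,0,0,0,0],[0,0,0,0,0],[0,0,0,0,0],[0,0,0,0,0],[0,0,0,0,0]]' 35 | grep -E "pos|orce|gap"; python3 -m pendant '[[0,0,0,-4,0],[0,0,0,-16,0],[0,0,0,-36,0],[0,0,0,-60,0],[0,0,0,-84,0],[0,0,0,-100,0],[0,0,0,-104,0],[0,0,0,-104,0]]'|grep -E "pos|gap"; python3 -c "
from h import *
box('pot',.16)"
```

```text
tool_pos: [0.4989, 0.2456, 0.0573]
force: [-0.5, 0.4, 1.0]
tool_pos: [0.4981, 0.2473, 0.0579]
force: [-0.4, -0.6, 5.1]
finger_gap: 0.0378
grasp_force: 34.6
tool_pos: [0.4978, 0.2472, 0.1617]
finger_gap: 0.0379
t 11.77 at [0.4978 0.2472 0.1617] rpy [ 3.140e+00 -1.000e-03  1.709e+00] shift mm [-486.3  -71.8    1.7] turn 16.9 F [ 0.2  0.8 -1.9] gap 0.0379
```

```bash
python3 -m pendant '[[0,-10,-1,0,0],[0,-30,-4,0,1],[0,-60,-9,0,2],[0,-95,-14,0,3],[0,-130,-19,0,4],[0,-165,-24,0,5],[0,-200,-29,0,6],[0,-235,-34,0,8]]' >/dev/null;  python3 -m pendant '[[0,-37,-1,0,1],[0,-74,-2,0,2],[0,-111,-4,0,3],[0,-148,-5,0,4],[0,-180,-6,0,6],[0,-200,-6,0,8],[0,-210,-6,0,8.5],[0,-210,-6,0,8.5]]' >/dev/null;python3 -c "
from h import *
box('pot',.1)"
```

```text
t 13.1 at [ 0.4877 -0.2035  0.1597] rpy [-3.139e+00  2.000e-03  1.415e+00] shift mm [-39.5  12.   59.7] turn 0.1 F [-0.4 -0.7 -2.1] gap 0.0377
```

```bash
python3 -m pendant '[[0,-15,5,0,0],[0,-32,10,0,0],[0,-39.5,12,3,0],[0,-39.5,12,15,0],[0,-39.5,12,40,0],[0,-39.5,12,70,0],[0,-39.5,12,95,0],[0,-39.5,12,108,0]]' >/dev/null;python3 -m pendant '[[0,0,0,4,0],[0,0,0,7,0],[0,0,0,7.5,0],[0,0,0,7.5,0]]'|grep -E "^force";python3 -c "
from h import *
box('pot',.0397)"
```

```text
force: [0.1, 0.5, -1.9]
t 14.1 at [ 0.4963 -0.2411  0.0461] rpy [3.14  0.    1.421] shift mm [-3.6 -2.3  6.4] turn 0.5 F [ 0.1  0.5 -1.9] gap 0.038
```

```bash
python3 -m pendant '[[0,-1.5,-1,1,0],[0,-3,-2,2,0],[0,-3,-2,3,0],[0,-3,-2,4,0],[0,-3,-2,4,0]]'|grep -E "pos|^force";python3 -m pendant '[[0,0,0,0.5,0],[0,0,0,1,0],[0,0,0,1.5,0],[0,0,0,1.5,0]]'|grep -E "pos|^force"
```

```text
tool_pos: [0.4931, -0.244, 0.0415]
force: [-0.3, 0.3, -1.2]
tool_pos: [0.4932, -0.244, 0.04]
force: [0.6, 0.3, -1.0]
```

```bash
python3 -m pendant '[[0,0,0,0.5,0],[0,0,0,1,0],[0,0,0,1,0]]'|grep -E "pos|^force";python3 -m pendant '[[0,0,0,0,0],[1,0,0,0,0],[1,0,0,0,0],[1,0,0,0,0],[1,0,0,0,0],[1,0,0,-5,0],[1,0,0,-20,0],[1,0,0,-45,0]]'|grep -E "pos|^force|gap";python3 -m pendant '[[1,0,0,-30,0],[1,0,0,-65,0],[1,0,0,-95,0],[1,15,0,-100,0],[1,45,0,-100,-2],[1,85,0,-100,-4],[1,125,0,-100,-6],[1,165,0,-100,-8]]' >/dev/null;python3 -c "
from h import *
rack('tin',.15)"
```

```text
tool_pos: [0.4934, -0.2441, 0.0399]
force: [-1.4, 1.1, 4.8]
tool_pos: [0.4914, -0.243, 0.0825]
force: [0.1, 0.3, -0.0]
finger_gap: 0.0855
t 16.43 at [ 0.5179 -0.0794  0.1845] rpy [3.141 0.    1.561] shift mm [255.8 -14.5  34.5] turn -8.5 F [ 1.  -0.2 -0.2] gap 0.0854
```

```bash
python3 -m pendant '[[1,38,-2,5,-1],[1,78,-4,10,-2],[1,118,-6,15,-4],[1,158,-8,20,-5],[1,198,-10,25,-6.5],[1,235,-12,30,-8],[1,255.8,-14,34,-8.5],[1,255.8,-14,34,-8.5]]' >/dev/null;python3 -m pendant '[[1,0,0,0,0]]' >/dev/null;python3 -c "
from h import *
rack('tin',.055)"
```

```text
t 17.18 at [0.506  0.1766 0.1497] rpy [-3.141  0.     1.712] shift mm [-0.1 -0.  94.7] turn 0.2 F [ 0.6 -0.5  0.6] gap 0.0855
```

```bash
python3 -m pendant '[[1,0,0,5,0],[1,0,0,25,0],[1,0,0,50,0],[1,0,0,75,0],[1,0,0,88,0],[1,0,0,94,0],[1,0,0,94,0],[1,0,0,94,0]]' 35 | grep -E "pos|^force";python3 -m pendant '[[0,0,0,0,0],[0,0,0,0,0],[0,0,0,0,0],[0,0,0,0,0],[0,0,0,0,0],[0,0,0,0,0],[0,0,0,0,0],[0,0,0,0,0]]' 35 | grep -E "pos|orce|gap"; python3 -m pendant '[[0,0,0,-4,0],[0,0,0,-16,0],[0,0,0,-36,0],[0,0,0,-60,0],[0,0,0,-84,0],[0,0,0,-100,0],[0,0,0,-104,0],[0,0,0,-104,0]]'|grep -E "pos|gap"; python3 -c "
from h import *
box('tin',.16)"
```

```text
tool_pos: [0.5074, 0.1738, 0.0564]
force: [-0.2, 0.1, 0.4]
tool_pos: [0.507, 0.1753, 0.057]
force: [-0.9, -0.3, 5.5]
finger_gap: 0.0415
grasp_force: 34.7
tool_pos: [0.5072, 0.1754, 0.161]
finger_gap: 0.041
t 19.18 at [0.5072 0.1754 0.161 ] rpy [ 3.139e+00 -1.000e-03  1.709e+00] shift mm [-352.6  -52.5    1. ] turn 16.9 F [ 0.1  0.4 -1.5] gap 0.041
```

```bash
python3 -m pendant '[[0,-10,-1,0,0],[0,-30,-4,0,1],[0,-60,-9,0,3],[0,-95,-14,0,5],[0,-130,-19,0,7],[0,-165,-24,0,9],[0,-200,-29,0,11],[0,-235,-34,0,13]]' >/dev/null;python3 -c "
from h import *
box('tin',.16)"
```

```text
t 19.85 at [ 0.5033 -0.0647  0.1583] rpy [-3.138e+00  1.000e-03  1.479e+00] shift mm [-115.9   10.9   -1.7] turn 3.8 F [ 0.7  0.5 -1.7] gap 0.0414
```

```bash
python3 -m pendant '[[0,-37,4,0,1],[0,-72,7,0,2],[0,-100,10,0,3.5],[0,-115,11,0,3.8],[0,-115.5,11,5,3.8],[0,-115.5,11,25,3.8],[0,-115.5,11,50,3.8],[0,-115.5,11,75,3.8]]' >/dev/null;python3 -c "
from h import *
box('tin',.039)"
```

```text
t 20.52 at [ 0.505  -0.1771  0.0829] rpy [-3.140e+00 -1.000e-03  1.416e+00] shift mm [-4.2 -0.8 43.9] turn 0.2 F [ 0.3  0.5 -0.3] gap 0.0414
```

```bash
python3 -m pendant '[[0,-2,-0.5,10,0],[0,-2.5,-0.5,22,0],[0,-2.5,-0.5,32,0],[0,-2.5,-0.5,38,0],[0,-2.5,-0.5,40,0],[0,-2.5,-0.5,40,0],[0,-2.5,-0.5,40,0]]'|grep -E "pos|^force";python3 -m pendant '[[0,0,0,0.5,0],[0,0,0,1,0],[0,0,0,1,0]]'|grep -E "pos|^force"
```

```text
tool_pos: [0.5053, -0.1808, 0.0454]
force: [-0.2, -1.1, -1.3]
tool_pos: [0.5052, -0.1808, 0.0444]
force: [-0.4, 0.1, -1.5]
```

```bash
python3 -m pendant '[[0,0,0,1,0],[0,0,0,2,0],[0,0,0,3,0],[0,0,0,4,0],[0,0,0,4,0]]'|grep -E "pos|^force";python3 -m pendant '[[0,0,0,0.5,0],[0,0,0,1,0],[0,0,0,1,0]]'|grep -E "pos|^force"
```

```text
tool_pos: [0.5048, -0.1807, 0.0397]
force: [-0.6, -0.1, -1.9]
tool_pos: [0.5049, -0.1809, 0.0392]
force: [-0.6, -0.3, 1.3]
```

```bash
python3 -m pendant '[[0,0,0,0.3,0],[1,0,0,0.3,0],[1,0,0,0.3,0],[1,0,0,0.3,0],[1,0,0,0.3,0],[1,0,0,-5,0],[1,0,0,-20,0],[1,0,0,-45,0]]'|grep -E "pos|^force|gap";python3 -m pendant '[[1,0,0,-30,0],[1,0,0,-65,0],[1,0,0,-95,0],[1,15,0,-100,0],[1,45,0,-100,-2],[1,85,0,-100,-5],[1,125,0,-100,-8],[1,165,0,-100,-11]]' >/dev/null;python3 -c "
from h import *
rack('clip',.15)"
```

```text
tool_pos: [0.5032, -0.18, 0.0827]
force: [-0.5, 0.3, -0.9]
finger_gap: 0.0852
t 23.35 at [ 0.5305 -0.0163  0.1846] rpy [ 3.141 -0.     1.609] shift mm [127.7  -9.2  34.6] turn -5.7 F [ 0.6 -0.8 -0.3] gap 0.085
```

```bash
python3 -m pendant '[[1,38,-2,5,-2],[1,78,-5,10,-4],[1,110,-8,20,-5.7],[1,127.7,-9,30,-5.7],[1,127.7,-9,34,-5.7],[1,127.7,-9,34,-5.7]]' >/dev/null;python3 -c "
from h import *
rack('clip',.055)"
```

```text
t 23.85 at [0.5159 0.1103 0.1491] rpy [-3.139  0.     1.709] shift mm [ 0.7  0.7 94.1] turn 0.0 F [ 0.9 -0.3 -0.1] gap 0.0853
```

```bash
python3 -m pendant '[[1,0.7,0.7,5,0],[1,0.7,0.7,25,0],[1,0.7,0.7,50,0],[1,0.7,0.7,75,0],[1,0.7,0.7,88,0],[1,0.7,0.7,93,0],[1,0.7,0.7,93,0],[1,0.7,0.7,93,0]]' 35 | grep -E "pos|^force";python3 -m pendant '[[0,0,0,0,0],[0,0,0,0,0],[0,0,0,0,0],[0,0,0,0,0],[0,0,0,0,0],[0,0,0,0,0],[0,0,0,0,0],[0,0,0,0,0]]' 35 | grep -E "pos|orce|gap"; python3 -m pendant '[[0,0,0,-4,0],[0,0,0,-16,0],[0,0,0,-36,0],[0,0,0,-60,0],[0,0,0,-84,0],[0,0,0,-100,0],[0,0,0,-104,0],[0,0,0,-104,0]]'|grep -E "pos|gap"; python3 -c "
from h import *
box('clip',.16)"
```

```text
tool_pos: [0.5185, 0.109, 0.0576]
force: [0.2, 0.3, -0.1]
tool_pos: [0.5183, 0.1105, 0.058]
force: [-0.0, -0.2, 5.6]
finger_gap: 0.0421
grasp_force: 34.8
tool_pos: [0.5178, 0.1105, 0.1617]
finger_gap: 0.0421
t 25.85 at [0.5178 0.1105 0.1617] rpy [ 3.14  -0.     1.707] shift mm [-225.8  -35.1    1.7] turn 16.8 F [ 0.3  1.5 -1.2] gap 0.0421
```

```bash
python3 -m pendant '[[0,-10,-1,0,1],[0,-30,-4,0,3],[0,-60,-9,0,5],[0,-95,-14,0,8],[0,-130,-19,0,11],[0,-165,-25,0,14],[0,-200,-31,0,16],[0,-220,-34,0,16.8]]' >/dev/null;python3 -m pendant '[[0,0,0,0,0],[0,0,0,0,0]]' >/dev/null;python3 -c "
from h import *
box('clip',.0395)"
```

```text
t 26.68 at [ 0.5119 -0.1144  0.1593] rpy [-3.138e+00  1.000e-03  1.408e+00] shift mm [ -3.2   2.3 119.8] turn -0.3 F [ 0.6  1.8 -0.7] gap 0.0421
```

```bash
python3 -m pendant '[[0,-3,2,10,0],[0,-3,2,35,0],[0,-3,2,65,0],[0,-3,2,90,0],[0,-3,2,105,0],[0,-3,2,112,0],[0,-3,2,116,0],[0,-3,2,116,0]]'|grep -E "pos|^force";python3 -m pendant '[[0,0,0,0.7,0],[0,0,0,1.4,0],[0,0,0,2,0],[0,0,0,2,0]]'|grep -E "pos|^force"
```

```text
tool_pos: [0.5148, -0.1146, 0.044]
force: [0.1, -0.2, -1.2]
tool_pos: [0.5155, -0.1156, 0.0436]
force: [-0.1, 0.1, -1.7]
```

```bash
python3 -m pendant '[[0,-1,0,1,0],[0,-2,0,2,0],[0,-2,0,2.5,0],[0,-2,0,2.5,0]]'|grep -E "pos|^force";python3 -m pendant '[[0,0,0,0.4,0],[0,0,0,0.8,0],[0,0,0,0.8,0]]'|grep -E "pos|^force"
```

```text
tool_pos: [0.5147, -0.1177, 0.0403]
force: [-0.3, -0.0, -1.3]
tool_pos: [0.5149, -0.1176, 0.04]
force: [-0.1, 0.0, 3.9]
```

```bash
python3 -m pendant '[[1,0,0,0,0],[1,0,0,0,0],[1,0,0,0,0],[1,0,0,0,0],[1,0,0,-5,0],[1,0,0,-20,0],[1,0,0,-45,0],[1,0,0,-75,0]]'|grep -E "pos|^force|gap";python3 -m pendant '[[1,0,0,-35,0],[1,0,0,-70,0],[1,30,-30,-100,0],[1,60,-60,-130,0],[1,90,-90,-160,0],[1,110,-110,-180,0],[0,110,-110,-200,0],[0,110,-110,-205,0]]';python3 -c "
from h import *
import cv2
cv2.imwrite('pics/a3.png',np.hstack([cv2.resize(ctrl.capture(c)[a:a+150,b:b+150],(400,400),interpolation=2) for c,a,b in(('top',130,290),('side',190,270))])[:,:,::-1])
for n in('slim','pot','tin','clip'):
  for c in('top','side'):
    for d in ctrl.pinpoint(c,'jar_'+n)[:5]:
      p=np.array(d['location'])
      if p[1]<0:
        e=p[:2]-C;print(n,c,round(d['score'],2),'box xy mm',np.round(1e3*np.array([e@[np.cos(BY),np.sin(BY)],e@[-np.sin(BY),np.cos(BY)]])),p[2].round(3))
"
```

```text
tool_pos: [0.5135, -0.1172, 0.1144]
force: [1.3, 0.4, 0.5]
finger_gap: 0.0853
time_s: 29.6
tool_pos: [0.4235, 0.0123, 0.3246]
ee_rot: [3.134, -0.006, 1.421]
force: [0.7, -0.0, -0.1]
finger_gap: 0.0635
grasp_force: 0.0
slim top 0.65 box xy mm [  3. -96.] 0.006
pot top 0.58 box xy mm [  0. -33.] 0.008
pot side 0.59 box xy mm [ -0. -34.] 0.006
tin top 0.63 box xy mm [ 1. 34.] 0.008
tin side 0.79 box xy mm [-1. 28.] 0.003
clip top 0.62 box xy mm [ 3. 98.] 0.004
clip side 0.8 box xy mm [  3. 100.] 0.008
```

View pics/a3.png

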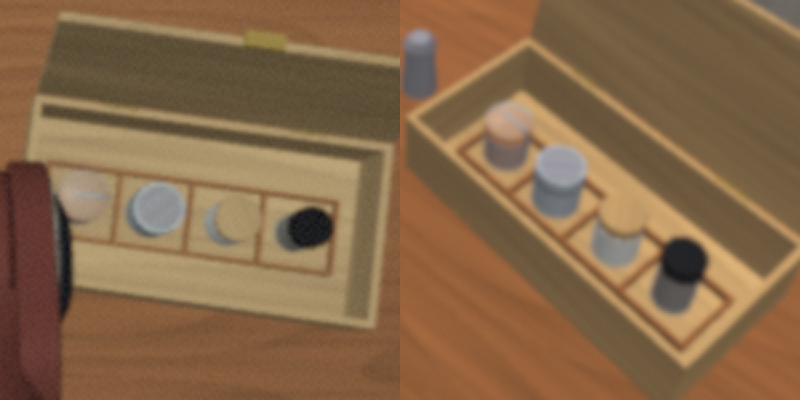

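All four stand centred in their bays, in the order clip, tin, pot, slim from left to right, and the lid is still open. Now the lid.

```bash
cat >> h.py <<'E'
ex=np.array([np.cos(BY),np.sin(BY)]);ey=np.array([-np.sin(BY),np.cos(BY)])
def bx(x,z,y=0): # box-frame target in mm
    go(C+ex*x/1e3+ey*y/1e3,z/1e3,np.pi/2+BY);p=np.array(ctrl.get_state()["tool_pos"]);e=p[:2]-C;print("box frame at",np.round(1e3*np.array([e@ex,e@ey,p[2]]),1))
E
python3 -c "
from h import *
bx(165,325)
for u,v,z in[(264,90,.09),(310,55,.1),(362,43,.15)]:
  e=ray('top',u,v,z)[:2]-C;print(np.round(1e3*np.array([e@ex,e@ey])))"
```

```text
t 30.1 at [0.4232 0.0078 0.3187] rpy [-3.140e+00  1.000e-03  1.412e+00] shift mm [-205.7  274.2   -6.3] turn -0.0 F [ 0.1  0.2 -0. ] gap -0.0004
box frame at [-109.1  205.9  318.7]
[236. 263.]
[328. 170.]
[348.  64.]
```

```bash
python3 -m pendant '[[0,-15,20,-6,0],[0,-36,48,-6,0],[0,-57,76,-6,0],[0,-78,104,-6,0],[0,-99,132,-6,0],[0,-120,160,-6,0],[0,-141,188,-6,0],[0,-162,216,-6,0]]' >/dev/null;python3 -m pendant '[[0,-20,27,0,0],[0,-36,48,0,0],[0,-43,57,0,0],[0,-43,57,0,0]]' >/dev/null; python3 -c "
from h import *
bx(160,205)"
```

```text
t 31.1 at [ 0.6612 -0.2404  0.3226] rpy [-3.138e+00  2.000e-03  1.410e+00] shift mm [  1.7  -5.  117.6] turn -0.2 F [-0.7 -0.   0.4] gap 0.0
box frame at [165.   -1.7 322.6]
```

```bash
python3 -m pendant '[[0,0,0,10,0],[0,0,0,35,0],[0,0,0,65,0],[0,0,0,90,0],[0,0,0,105,0],[0,0,0,113,0],[0,0,0,115,0],[0,0,0,115,0]]'|grep -E "pos|^force"; python3 -c "
from h import *
import cv2
bx(130,205)
cv2.imwrite('pics/a4.png',cv2.resize(ctrl.capture('side')[100:340,230:500],(675,600),interpolation=2)[:,:,::-1])"
```

```text
tool_pos: [0.6608, -0.236, 0.2107]
force: [0.4, -0.6, 0.5]
t 31.77 at [ 0.6608 -0.236   0.2107] rpy [-3.141 -0.     1.414] shift mm [ -2.4 -33.9   5.7] turn 0.1 F [ 0.4 -0.6  0.5] gap -0.0002
box frame at [163.9   2.5 210.7]
```

View pics/a4.png

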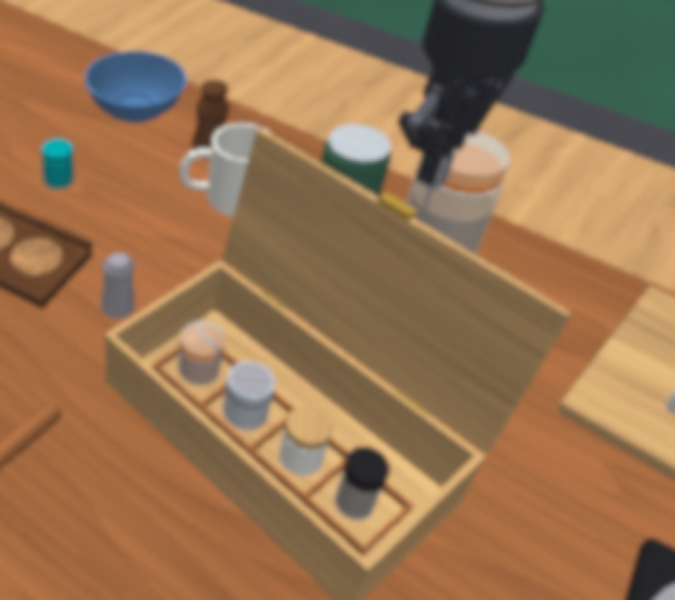

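The closed fingers are behind the lid, with the tips below its edge at about (435,190). Pushing it over in small steps.

```bash
python3 -m pendant '[[0,0,-12,0,0],[0,0,-22,0,0],[0,0,-30,0,0],[0,0,-38,-2,0],[0,0,-46,-5,0],[0,0,-54,-8,0],[0,0,-62,-11,0]]'|grep -E "pos|^force"; python3 -c "
from h import *
bx(53,219)"
```

```text
tool_pos: [0.5993, -0.2272, 0.2227]
force: [-0.1, -0.7, -0.4]
t 32.4 at [ 0.5993 -0.2272  0.2227] rpy [3.14  0.    1.413] shift mm [ -1.5 -48.9   3.7] turn 0.0 F [-0.1 -0.7 -0.4] gap -0.0
box frame at [101.9   1.5 222.7]
```

```bash
python3 -m pendant '[[0,0,-8,0,0],[0,0,-16,0,0],[0,0,-24,1,0],[0,0,-32,2,0],[0,0,-40,3,0],[0,0,-48,4,0]]'|grep -E "pos|^force"; python3 -c "
from h import *
import cv2
bx(18,201)
cv2.imwrite('pics/a5.png',cv2.resize(ctrl.capture('side')[100:340,230:500],(540,480),interpolation=2)[:,:,::-1])"
```

```text
tool_pos: [0.5514, -0.2194, 0.2174]
force: [-1.2, 0.5, -0.5]
t 32.9 at [ 0.5514 -0.2194  0.2174] rpy [-3.141 -0.     1.413] shift mm [ -1.6 -35.3  16.4] turn 0.0 F [-1.2  0.5 -0.5] gap -0.0
box frame at [ 53.3   1.7 217.4]
```

View pics/a5.png

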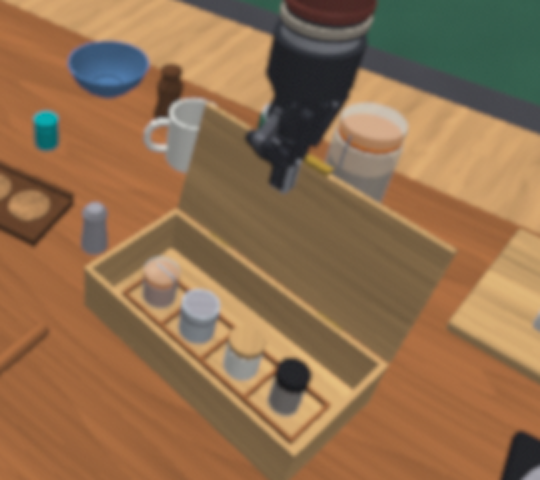

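The finger is now in front of the lid at about (283,185) and the lid hasn't moved, so it passed over the edge. I'll check the geometry.

```bash
python3 -c "
from h import *
p=np.array(ctrl.get_state()['tool_pos'])
for dz in(0,.01,.022,.035):print(dz,np.round(proj('side',p-[0,0,dz]),1))
W=lambda x,y,z:np.array([*(C+ex*x/1e3+ey*y/1e3),z/1e3])
for th in(1.6,1.7,1.78,1.88):
  P=[78-156*np.cos(th),72.5+156*np.sin(th)]
  print(th,np.round(P),[np.round(proj(c,W(P[0],y,P[1])),1).tolist() for c in('side','top') for y in(152,-152)])
print([np.round(proj('side',W(78,y,72)),1).tolist() for y in(152,-152)])
"
```

```text
0 [368.4 198.3]
0.01 [367.4 201.8]
0.022 [366.3 206. ]
0.035 [365.2 210.4]
1.6 [ 83. 228.] [[324.6, 154.2], [450.3, 231.0], [309.5, 147.9], [465.4, 169.0]]
1.7 [ 98. 227.] [[329.2, 152.1], [454.6, 227.3], [310.5, 140.3], [465.9, 161.3]]
1.78 [110. 225.] [[332.7, 150.8], [457.7, 224.9], [311.2, 134.6], [466.0, 155.4]]
1.88 [125. 221.] [[336.8, 149.7], [461.1, 222.4], [311.9, 127.7], [465.9, 148.4]]
[[316.9, 204.0], [423.0, 282.0]]
```

```bash
python3 -c "
from h import *
import cv2
im=ctrl.capture('side').copy()
p=np.array(ctrl.get_state()['tool_pos'])
def crop(c,im,a,b,h,w):
    o=cv2.resize(im[a:a+h,b:b+w],(400,500),interpolation=2)
    for dz,col in((0,(255,0,0)),(.022,(0,255,0))):
        u,v=proj(c,p-[0,0,dz]);cv2.circle(o,(int((u-b)*400/w),int((v-a)*500/h)),3,col,-1)
    return o
A=crop('side',im,140,330,100,80)
t=ctrl.capture('top').copy();B=crop('top',t,120,350,100,80)
cv2.imwrite('pics/a6.png',np.hstack([A,B])[:,:,::-1])"
```

```text
(no output)
```

View pics/a6.png

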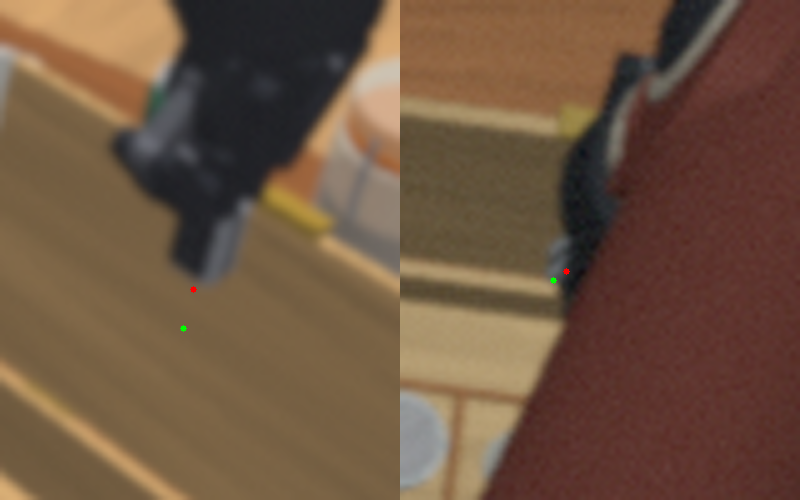

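The fingertips show about 5–8 mm above the reported TCP height, not 22 mm below it, so the finger slid over the edge. I'll go back over the lid and repeat about 35 mm lower.

```bash
python3 -m pendant '[[0,0,0,-25,0],[0,0,0,-55,0],[0,0,20,-60,0],[0,0,50,-60,0],[0,0,80,-60,0],[0,0,105,-60,0],[0,0,115,-60,0],[0,0,115,-60,0]]'|grep -E "pos|^force";python3 -m pendant '[[0,0,0,10,0],[0,0,0,35,0],[0,0,0,60,0],[0,0,0,85,0],[0,0,0,98,0],[0,0,0,105,0],[0,0,0,105,0]]'|grep -E "pos|^force"; python3 -c "
from h import *
bx(101,195)"
```

```text
tool_pos: [0.6682, -0.237, 0.2757]
force: [0.2, 0.7, 0.3]
tool_pos: [0.6639, -0.2371, 0.1706]
force: [0.4, -0.4, 0.1]
t 34.3 at [ 0.6639 -0.2371  0.1706] rpy [-3.137e+00 -1.000e-03  1.413e+00] shift mm [ -1.9 -66.2 -24.4] turn -0.0 F [ 0.4 -0.4  0.1] gap 0.0001
box frame at [167.2   1.9 170.6]
```

```bash
python3 -m pendant '[[0,0,-12,0,0],[0,0,-22,0,0],[0,0,-30,0,0],[0,0,-38,0,0],[0,0,-44,0,0]]'|grep -E "pos|^force";python3 -m pendant '[[0,0,-6,-3,0],[0,0,-12,-6,0],[0,0,-18,-9,0],[0,0,-22,-12,0]]'|grep -E "pos|^force"; python3 -c "
from h import *
bx(53,190)"
```

```text
tool_pos: [0.6234, -0.2316, 0.1752]
force: [3.3, -0.3, 3.9]
tool_pos: [0.6, -0.2271, 0.185]
force: [1.7, -0.8, -1.3]
t 35.05 at [ 0.6    -0.2271  0.185 ] rpy [-3.142 -0.     1.413] shift mm [ -1.7 -49.5  -5. ] turn 0.0 F [ 1.7 -0.8 -1.3] gap -0.0003
box frame at [102.5   1.7 185. ]
```

Contact, with the lid pushing back at 2–3 N. Continuing along the arc.

```bash
python3 -m pendant '[[0,0,-8,-2,0],[0,0,-16,-4,0],[0,0,-24,-5,0],[0,0,-32,-5,0],[0,0,-40,-5,0],[0,0,-49,-5,0]]'|grep -E "pos|^force"; python3 -c "
from h import *
import cv2
bx(18,172)
cv2.imwrite('pics/a7.png',cv2.resize(ctrl.capture('side')[100:340,230:500],(540,480),interpolation=2)[:,:,::-1])"
```

```text
tool_pos: [0.5515, -0.2195, 0.1896]
force: [2.5, 0.7, -0.5]
t 35.55 at [ 0.5515 -0.2195  0.1896] rpy [-3.142  0.     1.414] shift mm [ -1.6 -35.4  17.6] turn 0.0 F [ 2.5  0.7 -0.5] gap -0.0002
box frame at [ 53.4   1.7 189.6]
```

View pics/a7.png

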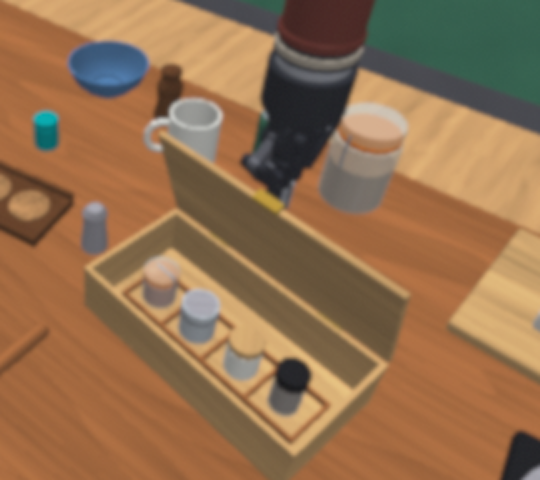

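The lid is past vertical and leaning towards the robot. Continuing down the arc.

```bash
python3 -m pendant '[[0,0,-9,3,0],[0,0,-18,7,0],[0,0,-27,12,0],[0,0,-35,17.5,0],[0,0,-42,23,0],[0,0,-49,29,0],[0,0,-56,36,0],[0,0,-63,44,0]]'|grep -E "pos|^force";python3 -m pendant '[[0,0,-5,8,0],[0,0,-9,16,0],[0,0,-13,24,0],[0,0,-17,32,0]]'|grep -E "pos|^force"; python3 -c "
from h import *
bx(-36,86)"
```

```text
tool_pos: [0.4891, -0.2099, 0.146]
force: [0.1, -0.7, 1.8]
tool_pos: [0.4725, -0.2071, 0.1131]
force: [-0.5, -0.7, 0.9]
t 36.6 at [ 0.4725 -0.2071  0.1131] rpy [-3.141 -0.     1.413] shift mm [-1.5 -9.5 27.1] turn 0.0 F [-0.5 -0.7  0.9] gap 0.0001
box frame at [-26.5   1.5 113.1]
```

```bash
python3 -m pendant '[[0,0,-4,8,0],[0,0,-7,16,0],[0,0,-9,22,0],[0,0,-10,27,0],[0,0,-10,31,0],[0,0,-10,31,0]]'|grep -E "pos|^force";python3 -c "
from h import *
import cv2
bx(-36,74)
cv2.imwrite('pics/a8.png',cv2.resize(ctrl.capture('side')[100:340,230:500],(540,480),interpolation=2)[:,:,::-1])"
```

```text
tool_pos: [0.4627, -0.2052, 0.0817]
force: [0.1, -0.5, 0.2]
t 37.1 at [ 0.4627 -0.2052  0.0817] rpy [-3.14  -0.     1.413] shift mm [-1.8  0.6  7.7] turn 0.0 F [ 0.1 -0.5  0.2] gap -0.0
box frame at [-36.6   1.8  81.7]
```

View pics/a8.png

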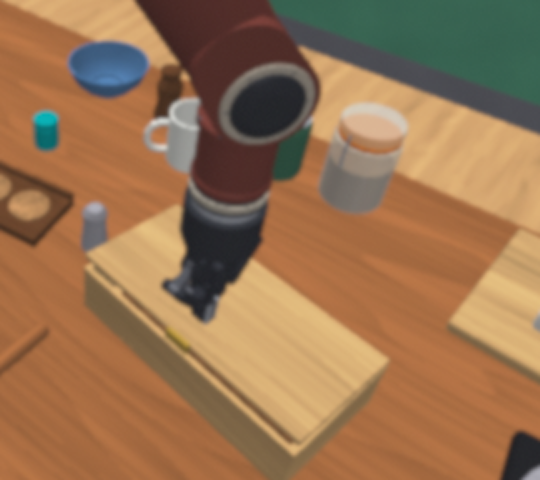

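The lid is nearly shut, with a thin gap along the front at about (190,345). Pressing down in small steps.

```bash
python3 -m pendant '[[0,0,0,1.5,0],[0,0,0,3,0],[0,0,0,4,0],[0,0,0,4,0]]'|grep -E "pos|^force";python3 -m pendant '[[0,0,0,1,0],[0,0,0,2,0],[0,0,0,2,0]]'|grep -E "pos|^force";python3 -m pendant '[[0,0,0,1,0],[0,0,0,2,0],[0,0,0,2,0]]'|grep -E "pos|^force"
```

```text
tool_pos: [0.4634, -0.2056, 0.0786]
force: [0.5, -0.7, -0.2]
tool_pos: [0.4633, -0.2055, 0.0765]
force: [-0.1, -0.4, 0.6]
tool_pos: [0.4633, -0.2055, 0.0744]
force: [1.3, -0.4, 0.4]
```

```bash
for i in 1; do python3 -m pendant '[[0,0,0,1,0],[0,0,0,2,0],[0,0,0,2,0]]'|grep -E "pos|^force";python3 -m pendant '[[0,0,0,1,0],[0,0,0,2,0],[0,0,0,2,0]]'|grep -E "pos|^force"; python3 -m pendant '[[0,0,0,0.5,0],[0,0,0,1,0],[0,0,0,1,0]]'|grep -E "pos|^force"; done
```

```text
tool_pos: [0.4633, -0.2055, 0.0724]
force: [0.1, -0.9, 0.1]
tool_pos: [0.4633, -0.2055, 0.0704]
force: [-0.0, -0.1, -0.8]
tool_pos: [0.4634, -0.2055, 0.0696]
force: [-0.2, 0.5, 0.5]
```

```bash
python3 -m pendant '[[0,0,0,1,0],[0,0,0,2,0],[0,0,0,2,0]]'|grep -E "pos|^force";python3 -m pendant '[[0,0,0,1,0],[0,0,0,2,0],[0,0,0,2,0]]'|grep -E "pos|^force"; python3 -m pendant '[[0,0,0,1,0],[0,0,0,2,0],[0,0,0,2,0]]'|grep -E "pos|^force"; python3 -c "
from h import *
import cv2
o=np.vstack([cv2.resize(ctrl.capture('side')[200:340,260:430],(680,560),interpolation=2)])
cv2.imwrite('pics/a9.png',o[:,:,::-1])"
```

```text
tool_pos: [0.4634, -0.2055, 0.0687]
force: [-2.3, 2.0, 8.6]
tool_pos: [0.4635, -0.2055, 0.0685]
force: [-5.8, 3.1, 22.7]
tool_pos: [0.4636, -0.2055, 0.0683]
force: [-7.5, 5.3, 38.4]
```

View pics/a9.png

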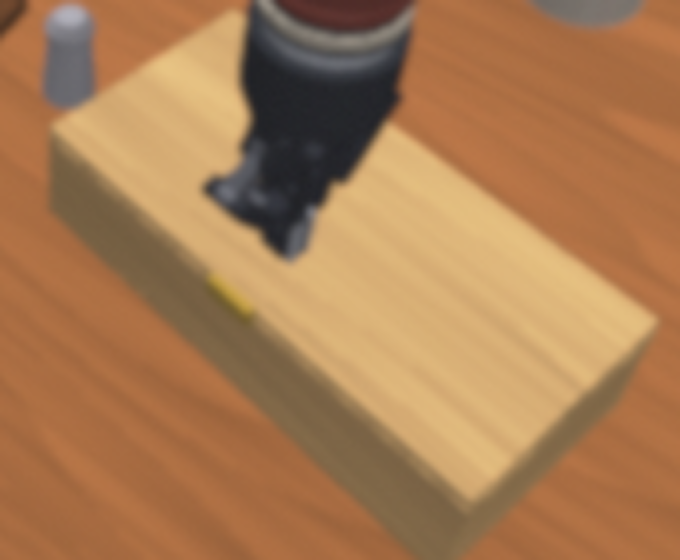

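The lid lies flush on the rim and came to a firm stop. Retreating and checking.

```bash
python3 -m pendant '[[0,0,0,-3,0],[0,0,0,-10,0],[0,0,0,-30,0],[0,0,0,-60,0],[0,0,0,-90,0],[0,0,0,-120,0],[0,0,0,-130,0],[0,0,0,-130,0]]'|grep -E "time|pos|^force"; python3 -m pendant '[[0,60,0,0,0],[0,120,0,0,0],[0,160,0,0,0],[0,200,0,0,0],[0,230,0,0,0],[0,240,0,0,0],[0,240,0,0,0],[0,240,0,0,0]]'|grep -E "time|pos"; python3 -c "
from h import *
import cv2
o=np.hstack([cv2.resize(ctrl.capture('side')[200:340,260:430],(400,330),interpolation=2),cv2.resize(ctrl.capture('top')[130:260,285:445],(400,330),interpolation=2)])
cv2.imwrite('pics/b0.png',o[:,:,::-1])"
```

```text
time_s: 40.2
tool_pos: [0.4651, -0.2064, 0.1961]
force: [-0.0, -0.6, -0.5]
time_s: 40.87
tool_pos: [0.4999, 0.0343, 0.1915]
```

View pics/b0.png

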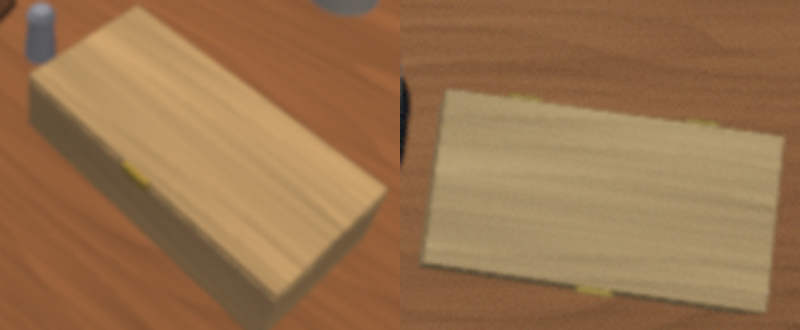

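The lid is flat on the rim in both views and the arm is clear, so I'm handing in.

```bash
python3 -c "
from rig import ctrl
print(ctrl.close_job())"
```

```text
the job is handed in; nothing more can be done
None
```

All four jars are in the box in reverse order (clip, tin, pot, slim from left to right), upright in their bays with the lid pressed fully shut; I handed the job in at about 41 s, and the hand-in returned no verdict.

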